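# Fit the axle rod of the double label-roll holder

## Robot

A 7-joint arm with a two-finger parallel gripper is mounted at the origin on a cart in front of the work surface, level with it; the furniture and walls round the work are solid. World frame = base frame: x ahead of the robot, y to its left, z up, the work surface at z = 0. Lengths are in m, angles in rad, forces in N, time in s.
With the tool pointing down it reaches from about 0.4 to 0.875 m from the base axis. Payload 19.3 kg.
Tool frame: the origin (TCP) lies at the very end of the fingers, on their centre line; the grasp point (between the pads) lies 19 mm behind it; z points along the fingers, y is the line along which they close (so a half turn about z gives the same grasp; the last joint's range is limited). The gripper opens to 85 mm and grips with 20 to 120 N. Pads are 22 mm wide; open, the fingers measure 114 mm over their backs; the gripper's body (76 mm by 85 mm) begins 54 mm behind the grasp point. The pads swing forward as they close: fully open they stand 13 mm farther back than shut.
Start: joints at [-1.207, 0.521, -0.036, 1.599, 0.021, 1.021, -0.113], TCP at [0.263, 0.567, 0.231] pointing down, gripper open.
Joint ranges: [-2.91, 2.91], [-0.3, 2.13], [-1.5, 1.42], [0.17, 2.43], [-1.26, 4.41], [0.16, 1.93], [-2.52, 2.52]. Speed limits (rad/s): [1.89, 1.89, 2.39, 2.39, 3.01, 3.01, 3.01].

## Interface

Orientations are given as a unit quaternion [x, y, z, w].
In Python, from station import robot, grab_frame, camera_info, spot_in gives the robot as it stands.
- The arm moves only by the tool step_arm, never from a script. Its argument "increments" is a list of rows, each a list of 7 numbers: the shift along the tool's x, y, z each as a share of 20 cm, from -1 to 1, then the turn, a rotation vector about the tool's x, y, z each as a share of 90 degrees, from -1 to 1, then the finger opening in mm, from 0 to 85.4. A call has 1 to 5 rows; each row is the pose to reach, as a shift and turn from the pose commanded when the call began, along the tool's axes at that moment; what a row does not reach only later rows make up. A row lasts 1/8 s, in which the tool goes at most 62.5 mm and 10.7 degrees, less where a joint would pass 70% of its speed; a pose out of reach is approached as far as the arm can. A call with a number of a shift or a turn outside -1 to 1 is refused whole. A call with a gripper value outside its range is refused whole. The fingers move at their own pace and stop on an object; "grip_force" is the grip in N (left out, the last holds). Time passes only in rows, so rows that repeat a pose let the fingers close. It gives the time, the measured TCP pose, the force, the opening and the grip force at its end, in the units of the state.
- robot.state(): the state, without advancing time (a new reading comes with each control period).
- grab_frame(name): name is "side" or "top" or "wrist"; returns (picture, depth): 420x560x3 uint8, blue, green, red; 420x560 float32, m along the optical axis (not along the pixel's ray), 0 where there is no reading.
- camera_info(name): a dict with "camera_matrix" (3x3 intrinsics, pixels), "rvec" (rotation vector, rad) and "tvec" (3), from world to camera coordinates, as OpenCV has them. Camera axes: x right, y down, z forward; pixel columns grow to the right and rows downward; lengths in m; the calibration is good to about 2 mm. A picture is of the moment at which its call begins: read the wrist's pose just before it. camera_info takes no time and is no camera call; for the wrist camera it gives the pose at the moment of the call.
- robot.close_job(): hands the job in; it is judged then, once.
Trained networks look in the newest picture that a camera, given by its name, has taken for a name from the list of things; names that differ only in an ending like _2 or _b are one class to them, and where a whole thing is asked for, a point or a joint stands for the part that bears it (a point fixed in the world has none). Each returns a list of dicts, best first, with "confidence" (0 to 1); they miss things now and then, are a little off and sometimes report something else, mostly with a low value. They report only what shows in the picture. A call takes as long as a camera call. They do not tell look-alikes from the thing itself.
- spot_in(camera, query): "position" ([x, y, z] in m, in world coordinates, good to about 4 mm: the middle of the surface that is visible of it).
The state is a dict: "clock": time; "q": joint angles; "dq": joint speeds; "effort": joint torques, N m; "tcp_pos": TCP position; "ee_rot": TCP orientation; "force": force on the tool from outside, world axes, zero at the start; "moment": the same for the moment, N m; "grip_width": finger opening in m; "grip_force": force on a finger pad.
Only numpy, scipy, OpenCV 4.12 (cv2) and the standard library are available. Lean on these libraries where they do the work, as an engineer would, in place of code of your own. Each camera call takes 0.05 s, during which the arm holds its last target. There are 200 camera calls.

## Task

The two label rolls stand loose in the bench holder without their axle. Take the steel rod from its rest, lay it in the holder's two V-blocks and let go of it there; then slide it along through the three bearing holes and both rolls until it is fully home against the bottom of the far hole. Keep both rolls in their places and leave the bottle, the vial and the beaker where they stand.

Things in the scene. Friction and masses are not known exactly. Their poses are not given: they have to be found in the camera images.
- stand: Double label-roll holder, fixed: blue base 112 x 256 x 10 mm, origin at the centre of its underside, z up, y = the way the rod slides in. All bores and V-blocks share one axis along y, at x = 0, z = 62 mm. Three upright aluminium cheeks, 96 mm wide, tops at z = 90 mm: near y = 18..30, middle 60..72, far 102..120 mm. The rod is fully home with its centre at y = 39 mm.
- trough (a point): Point on the bore axis (62 mm up), half-way between the two V-blocks, stand y = -54.5 mm; axes as the stand. V-blocks (black, 34 mm wide) at stand y = -12..10 and -119..-97 mm; a rod lying in them is in line with the bores; their rims are 3.5 mm below the axis, so a fingertip can pass over them. Between them it is free for fingers down to the base.
- near_bore (a point): Centre of the mouth of the near bore, on the near cheek's outer (-y) face, stand y = 18 mm; axes as the stand. Bore 23 mm, small chamfer, goes through. When the rod is home, 54 mm of it stick out here (outer end at stand y = -36 mm).
- middle_bore (a point): Centre of the mouth of the middle bore, on the middle cheek's -y face, stand y = 60 mm; axes as the stand. Bore 23 mm, goes through.
- far_bore (a point): Centre of the mouth of the far bore, on the far cheek's -y face, stand y = 102 mm; axes as the stand. Bore 23 mm, blind, 12 mm deep: its bottom is the stop for the rod.
- rod_centre (a point): Centre of the loose round steel rod, 20 mm diameter, 150 mm long, both ends alike with 2 mm chamfers, 0.14 to 0.28 kg. Its x axis runs along the rod (either way round; the rod may be rolled about it). It starts level in the rod rest.
- rest: Grey rod rest, fixed: base 120 x 60 x 8 mm, origin at the centre of its underside, x along the rod, with V-notched posts 16 mm wide at x = -50 and +50 mm; between them free down to the base. The rod's axis lies 34 mm above the worktop.
- roll_1_centre (a point): Centre of the white label roll between the near and middle cheeks, loose, 90 mm outside diameter, 25 mm wide, on edge on two bars, its cardboard core (40 mm bore) round the bore axis; top 107 mm above the worktop. z = the roll's axis.
- roll_2_centre (a point): Centre of the yellow label roll, of the same size, between the middle and far cheeks.
- amber_bottle: Brown bottle with white cap, 44 x 44 x 88 mm, origin at the centre of its underside: leave alone.
- vial: Brown vial with red cap, 28 x 28 x 53 mm, origin at the centre of its underside: leave alone.
- beaker: Empty clear beaker, 49 x 49 x 60 mm, origin at the centre of its underside: leave alone.
- rod: The same steel rod; its origin at its centre, x along the rod.
Things that resemble listed ones, but are neither listed nor needed, are in the scene too. Of the things that look like the part that bears roll_1_centre, the larger one is meant.

How it is judged:
On the way, in this order (a step that is already met when the one before it is completed fails the run):
1. the rod lies released in both V-blocks, in line with the bores, not yet in the near bore (x of rod_centre in the frame of stand between -0.0035 and 0.0035 m and z of rod_centre in the frame of stand between 0.0585 and 0.0655 m and angle between the x axis of rod_centre and the y axis of stand, either way round below 0.04 rad and y of rod_centre in the frame of stand between -0.082 and -0.056 m and contact force between the fingers and rod below 0.05 N), for 0.2 s.
2. the rod has passed through the near and middle bores, in line (x of rod_centre in the frame of stand between -0.005 and 0.005 m and z of rod_centre in the frame of stand between 0.057 and 0.067 m and angle between the x axis of rod_centre and the y axis of stand, either way round below 0.06 rad and y of rod_centre in the frame of stand above -0.002 m), for 0.05 s.
At the end, for the whole second after the job is handed in: The rod runs through all three bores in line with them (centre within 4 mm of the bore axis, direction within 0.04 rad), home to within 4 mm of the bottom of the far bore, released and at rest, and both label rolls stand in their places round it (within 12 mm) (x of rod_centre in the frame of stand between -0.004 and 0.004 m and z of rod_centre in the frame of stand between 0.058 and 0.066 m and angle between the x axis of rod_centre and the y axis of stand, either way round below 0.04 rad and y of rod_centre in the frame of stand between 0.035 and 0.042 m and linear speed of rod below 0.02 m/s and contact force between the fingers and rod below 0.05 N and x of roll_1_centre in the frame of stand between -0.012 and 0.012 m and z of roll_1_centre in the frame of stand between 0.05 and 0.08 m and y of roll_1_centre in the frame of stand between 0.035 and 0.055 m and x of roll_2_centre in the frame of stand between -0.012 and 0.012 m and z of roll_2_centre in the frame of stand between 0.05 and 0.08 m and y of roll_2_centre in the frame of stand between 0.077 and 0.097 m); the robot touches nothing.
It fails at once if the brown bottle is shifted by more than 30 mm (distance of amber_bottle from where it was at the start of the episode above 0.03 m).
It fails at once if the vial is shifted by more than 30 mm (distance of vial from where it was at the start of the episode above 0.03 m).
It fails at once if the beaker is shifted by more than 30 mm (distance of beaker from where it was at the start of the episode above 0.03 m).
It also fails if it takes over 54 s, if anything falls off the work surface, if the arm or the gripper's body presses on something with over 40 N, if the wrist force passes 120 N, or if a joint passes its speed limit or range.

## Working session

There is one attempt and no reset: what is moved stays moved. The work goes in short steps, Python scripts to look and compute and a tool call to move; the robot and the scene stay as the last step left them, time stands still between calls to the robot, and variables do not carry over. Pictures are saved under pics/ and viewed, at most 10 in all, crops included, and the job is handed in when it is done.

Besides the shell and the picture viewer there is one more tool, called after "Emit:" in YAML: its name, and indented under it one key for each argument. step_arm: Moves the arm, as the interface text tells. Shift numbers are shares of 20 cm and turn numbers shares of 90 degrees, none past 1 either way. Its arguments: {"type":"object","properties":{"increments":{"type":"array","items":{"type":"array","items":{"type":"number"}}},"grip_force":{"type":"number"}},"required":["increments"]}

```bash
mkdir -p pics; ls
cat > h.py <<'E'
import numpy as np,cv2
from scipy.spatial.transform import Rotation as R
from station import robot,grab_frame,camera_info,spot_in
def cloud(name,d):
    c=camera_info(name);K=np.array(c["camera_matrix"]);Rm=cv2.Rodrigues(np.array(c["rvec"],float))[0];t=np.array(c["tvec"],float).ravel()
    v,u=np.mgrid[:d.shape[0],:d.shape[1]]
    p=np.stack([(u-K[0,2])/K[0,0]*d,(v-K[1,2])/K[1,1]*d,d],-1)
    return (p-t)@Rm
E
python3 - <<'E'
from h import *
a,da=grab_frame("top");cv2.imwrite("pics/top.png",a);np.save("top.npy",da)
for q in ["stand","rod","rest","roll_1_centre","amber_bottle","vial","beaker"]:
    print(q,[(np.round(r["position"],3).tolist(),round(r["confidence"],2)) for r in spot_in("top",q)])
b,db=grab_frame("side");cv2.imwrite("pics/side.png",b);np.save("side.npy",db)
for q in ["stand","rod","rest","roll_1_centre"]:
    print(q,[(np.round(r["position"],3).tolist(),round(r["confidence"],2)) for r in spot_in("side",q)])
s=robot.state();print(s["clock"],s["tcp_pos"],s["ee_rot"])
E
```

```text
pics
stand [([0.498, 0.104, 0.008], 0.91)]
rod [([0.491, -0.27, 0.046], 0.86)]
rest [([0.487, -0.26, 0.006], 0.73)]
roll_1_centre [([0.49, 0.164, 0.098], 0.89), ([0.538, 0.34, 0.043], 0.82)]
amber_bottle [([0.61, -0.122, 0.06], 0.84)]
vial [([0.368, -0.045, 0.049], 0.66)]
beaker [([0.656, 0.343, 0.029], 0.9)]
stand [([0.486, 0.118, 0.022], 0.95)]
rod [([0.475, 0.157, 0.097], 0.24)]
rest []
roll_1_centre [([0.472, 0.158, 0.098], 0.76), ([0.532, 0.335, 0.053], 0.38)]
0.65 [0.26270976 0.56707556 0.23128249] [ 2.15196214e-01  9.76570832e-01 -2.20057912e-05  8.56352401e-06]
```

View pics/top.png

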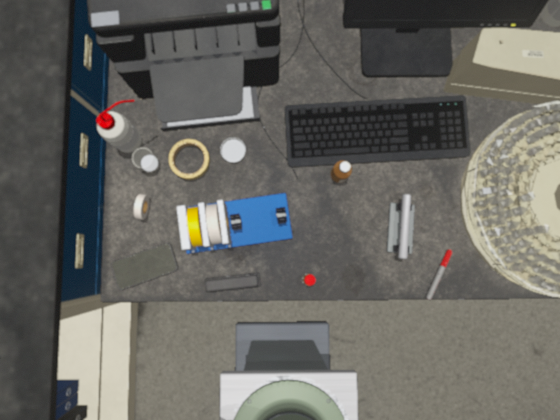

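View pics/side.png

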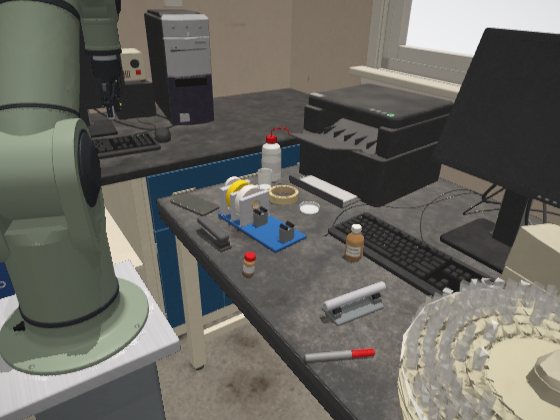

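The top view shows the stand at about (235,222), with its V-blocks on the right (-y) side, and the rod in its rest at (404,226), lying roughly along world x. The side view agrees. The small roll at (142,207) is a decoy.

Run:
```python
from h import *
d=np.load("top.npy");a=cv2.imread("pics/top.png");P=cloud("top",d)
ok=d>0
m=ok&(abs(P[...,0]-.49)<.13)&(abs(P[...,1]+.265)<.06)&(P[...,2]>.032)&(P[...,2]<.06)
p=P[m];print("rod n",len(p),p[:,2].max())
r=cv2.minAreaRect(p[:,:2].astype(np.float32));print(r)
c=p.mean(0);w,v=np.linalg.eigh(np.cov(p[:,:2].T));print(c,np.degrees(np.arctan2(*v[::-1,1])))
hsv=cv2.cvtColor(a,cv2.COLOR_BGR2HSV)
blue=cv2.inRange(hsv,(105,140,90),(125,255,255))>0
near=ok&(abs(P[...,0]-.5)<.14)&(abs(P[...,1]-.1)<.18)
b=P[near&blue&(P[...,2]<.025)];print("blue",len(b),np.median(b[:,2]),cv2.minAreaRect(b[:,:2].astype(np.float32)))
s=P[near&(P[...,2]>.006)];
print(cv2.minAreaRect(s[:,:2].astype(np.float32)))
ch=P[near&(P[...,2]>.08)&(P[...,2]<.115)];print(len(ch),cv2.minAreaRect(ch[:,:2].astype(np.float32)))
k=P[near&(hsv[...,2]<60)&(P[...,2]>.03)&(P[...,2]<.075)]
for lo,hi in((-.05,.04),(.04,.12)):
    q=k[(k[:,1]>lo)&(k[:,1]<hi)];print("V",len(q),q.mean(0) if len(q) else 0, cv2.minAreaRect(q[:,:2].astype(np.float32)) if len(q) else 0)
print(camera_info("top"),camera_info("wrist"))
```

```text
rod n 549 0.04845072686132224
((0.48704013228416443, -0.27419397234916687), (0.020703384652733803, 0.14846085011959076), 84.67974853515625)
[ 0.48636868 -0.27252877  0.04123907] 174.29937777769487
blue 2491 0.00941464956936988 ((0.5005245804786682, 0.11823122948408127), (0.11139408499002457, 0.25274035334587097), 8.021517753601074)
((0.500090479850769, 0.10043696314096451), (0.3586888909339905, 0.28024938702583313), 89.89293670654297)
1807 ((0.4906328022480011, 0.18895301222801208), (0.09630075842142105, 0.10245295614004135), 8.009861946105957)
V 27 [0.51291032 0.01164689 0.055984  ] ((0.5138337016105652, 0.01175014954060316), (0.028384782373905182, 0.013910045847296715), 5.028547286987305)
V 13 [0.49574972 0.1139945  0.05503618] ((0.4979519546031952, 0.113504558801651), (0.009007064625620842, 0.026828840374946594), 89.7548599243164)
{'camera_matrix': array([[421.40354649,   0.        , 273.99798972],
       [  0.        , 421.40354649, 211.19118426],
       [  0.        ,   0.        ,   1.        ]]), 'rvec': array([ 2.16127553, -2.17540258,  0.12515081]), 'tvec': array([0.03195438, 0.5252558 , 0.96484526])} {'camera_matrix': array([[326.7433054 ,   0.        , 280.40452849],
       [  0.        , 326.7433054 , 213.3536527 ],
       [  0.        ,   0.        ,   1.        ]]), 'rvec': array([-2.45003866, -1.5677456 , -0.20825634]), 'tvec': array([-0.62336425, -0.03542393,  0.37863844])}
```

```bash
cat >> h.py <<'E'
def pose(x,y,z,tyaw):  # tool down, tool y at world angle tyaw (deg)
    t=np.radians(tyaw);Y=np.array([np.cos(t),np.sin(t),0]);Z=np.array([0,0,-1.])
    return np.array([x,y,z]),np.stack([np.cross(Y,Z),Y,Z],1)
def inc(p0,R0,p1,R1):
    return np.round(np.r_[R0.T@(p1-p0)/.2,R.from_matrix(R0.T@R1).as_rotvec()/(np.pi/2)],4).tolist()
def plan(ws,cur=None):
    if cur is None:
        s=robot.state();cur=(np.array(s["tcp_pos"]),R.from_quat(s["ee_rot"]).as_matrix())
    for w in ws:
        n=pose(*w);print(w,inc(*cur,*n));cur=n
E
python3 - <<'E'
from h import *
plan([(.40,.43,.25,65.1-36),(.49,.27,.27,-7),(.47,.09,.30,-12),(.48,-.08,.27,-50),(.487,-.25,.22,-95.5)])
c=camera_info("wrist");Rm=cv2.Rodrigues(np.array(c["rvec"]))[0];cp=-Rm.T@c["tvec"];s=robot.state()
RT=R.from_quat(s["ee_rot"]).as_matrix();print(RT.T@(cp-s["tcp_pos"]),RT.T@Rm.T)
E
```

```text
(0.4, 0.43, 0.25, 29.099999999999994) [-0.9109, -0.3334, -0.0936, -0.0, 0.0, 0.4005]
(0.49, 0.27, 0.27, -7) [-0.9179, 0.0041, -0.1, 0.0, 0.0, 0.4011]
(0.47, 0.09, 0.3, -12) [-0.9055, 0.0104, -0.15, 0.0, 0.0, 0.0556]
(0.48, -0.08, 0.27, -50) [-0.821, 0.2256, 0.15, 0.0, 0.0, 0.4222]
(0.487, -0.25, 0.22, -95.5) [-0.5196, 0.6736, 0.25, 0.0, 0.0, 0.5056]
[ 0.0664422  -0.00106014 -0.14224282] [[ 0.00122611 -0.96462943 -0.26360682]
 [ 0.99999787  0.00161991 -0.00127655]
 [ 0.00165842 -0.2636047   0.96462937]]
```

Emit:
step_arm:
  increments:
    - [-0.91, -0.333, -0.094, 0, 0, 0.4, 85]
    - [-0.91, -0.333, -0.094, 0, 0, 0.4, 85]
    - [-0.91, -0.333, -0.094, 0, 0, 0.4, 85]
    - [-0.91, -0.333, -0.094, 0, 0, 0.4, 85]

```text
clock: 1.15
tcp_pos: [0.4035, 0.4265, 0.2509]
ee_rot: [0.511, 0.86, 0.0, 0.001]
force: [-1.0, 0.0, 0.4]
grip_width: 0.0852
grip_force: 0.0
```

Emit:
step_arm:
  increments:
    - [-0.92, 0.004, -0.1, 0, 0, 0.4, 85]
    - [-0.92, 0.004, -0.1, 0, 0, 0.4, 85]
    - [-0.92, 0.004, -0.1, 0, 0, 0.4, 85]
    - [-0.92, 0.004, -0.1, 0, 0, 0.4, 85]

```text
clock: 1.65
tcp_pos: [0.4926, 0.2655, 0.271]
ee_rot: [0.752, 0.66, 0.001, 0.001]
force: [-0.3, 1.0, -0.7]
grip_width: 0.0846
grip_force: 0.0
```

Emit:
step_arm:
  increments:
    - [-0.9, 0.01, -0.15, 0, 0, 0.055, 85]
    - [-0.9, 0.01, -0.15, 0, 0, 0.055, 85]
    - [-0.9, 0.01, -0.15, 0, 0, 0.055, 85]
    - [-0.9, 0.01, -0.15, 0, 0, 0.055, 85]
    - [-0.9, 0.01, -0.15, 0, 0, 0.055, 85]

```text
clock: 2.28
tcp_pos: [0.4707, 0.0914, 0.3002]
ee_rot: [0.776, 0.631, 0.0, -0.0]
force: [0.1, 1.0, 0.8]
grip_width: 0.085
grip_force: 0.0
```

Run:
```python
from h import *
c=camera_info("wrist")
a,d=grab_frame("wrist");cv2.imwrite("pics/w1.png",a);np.save("w1.npy",d);P=cloud("wrist",d);np.save("w1P.npy",P)
hsv=cv2.cvtColor(a,cv2.COLOR_BGR2HSV);ok=d>0
near=ok&(abs(P[...,0]-.5)<.13)&(abs(P[...,1]-.1)<.17)
b=P[near&(cv2.inRange(hsv,(105,140,60),(125,255,255))>0)&(P[...,2]<.025)]
print("blue",len(b),np.median(b[:,2]),cv2.minAreaRect(b[:,:2].astype(np.float32)))
ch=P[near&(P[...,2]>.084)&(P[...,2]<.115)];print(len(ch),ch[:,2].max(),cv2.minAreaRect(ch[:,:2].astype(np.float32)))
# stand frame guess; V-block extents
th=np.radians(8.02);ex=np.array([np.cos(th),np.sin(th)]);ey=np.array([-ex[1],ex[0]])
q=P[...,:2]-[.5005,.1182];X=q@ex;Y=q@ey;Z=P[...,2]
for lo,hi in((-.135,-.08),(-.03,.014)):
    m=near&(Y>lo)&(Y<hi)&(Z>.05)&(Z<.065)&(abs(X)<.03);x=X[m];y=Y[m]
    print("V",m.sum(),x.min(),x.max(),y.min(),y.max(),np.median(Z[m]))
m=near&(Z>.085)&(Z<.094)&(Y>0)
print(np.histogram(Y[m],np.arange(0,.13,.004)))
for lo,hi in((.018,.03),(.06,.072),(.102,.12)):
    k=m&(Y>lo)&(Y<hi);print("cheek X",X[k].min(),X[k].max(),np.median(Z[k]))
```

```text
blue 7373 0.00952663016688563 ((0.5013132095336914, 0.11060841381549835), (0.11104682087898254, 0.23479540646076202), 8.013030052185059)
8496 0.10950178787861457 ((0.49064695835113525, 0.18820932507514954), (0.09601731598377228, 0.10230083018541336), 7.954464912414551)
V 372 -0.017457522165067626 0.01722922595193872 -0.11742032677010972 -0.09518485204718143 0.054626533944128336
V 435 -0.017386336068534552 0.017348102353989193 -0.010341981126872738 0.011543402939120501 0.054587176119073634
(array([  0,   0,   0,   0,  41, 356, 357, 327,  25,  48,  46,  42,  47,
        45,  33, 266, 391, 398, 177, 100,  49,  52,  55,  55,  53,  99,
       432, 426, 435, 445, 175,   0]), array([0.   , 0.004, 0.008, 0.012, 0.016, 0.02 , 0.024, 0.028, 0.032,
       0.036, 0.04 , 0.044, 0.048, 0.052, 0.056, 0.06 , 0.064, 0.068,
       0.072, 0.076, 0.08 , 0.084, 0.088, 0.092, 0.096, 0.1  , 0.104,
       0.108, 0.112, 0.116, 0.12 , 0.124, 0.128]))
cheek X -0.047909260674254564 0.04796314022376144 0.0893883928536418
cheek X -0.04800525311097968 0.04801824586579374 0.08936788711855251
cheek X -0.04792451797620691 0.04799076947410281 0.08924149052994357
```

View pics/w1.png

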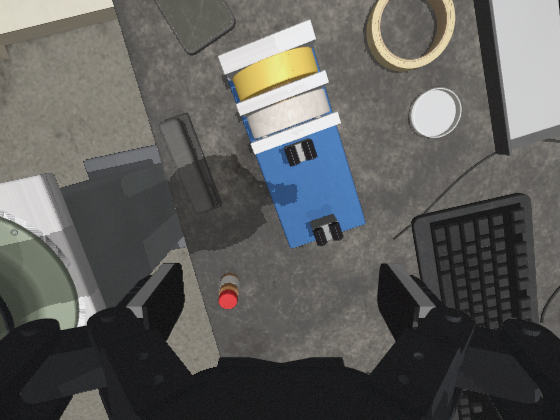

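The wrist view shows the V-blocks at (300,153) and (326,231) and the cheeks above them. The stand origin works out at (0.5003, 0.1198) with a yaw of 8.0°. Next I move to the rod.

Emit:
step_arm:
  increments:
    - [-0.82, 0.226, 0.15, 0, 0, 0.422, 85]
    - [-0.82, 0.226, 0.15, 0, 0, 0.422, 85]
    - [-0.82, 0.226, 0.15, 0, 0, 0.422, 85]
    - [-0.82, 0.226, 0.15, 0, 0, 0.422, 85]
    - [-0.82, 0.226, 0.15, 0, 0, 0.422, 85]

```text
clock: 2.95
tcp_pos: [0.4816, -0.0781, 0.2696]
ee_rot: [0.939, 0.345, -0.0, 0.0]
force: [-0.5, 0.2, -0.6]
grip_width: 0.0848
grip_force: 0.0
```

Emit:
step_arm:
  increments:
    - [-0.52, 0.674, 0.25, 0, 0, 0.505, 85]
    - [-0.52, 0.674, 0.25, 0, 0, 0.505, 85]
    - [-0.52, 0.674, 0.25, 0, 0, 0.505, 85]
    - [-0.52, 0.674, 0.25, 0, 0, 0.505, 85]
    - [-0.52, 0.674, 0.25, 0, 0, 0.505, 85]

```text
clock: 3.58
tcp_pos: [0.4894, -0.2481, 0.2195]
ee_rot: [0.999, -0.044, -0.001, -0.0]
force: [1.3, 0.6, -0.7]
grip_width: 0.0851
grip_force: 0.0
```

Run:
```python
from h import *
s=robot.state();print(s["tcp_pos"],s["q"])
a,d=grab_frame("wrist");cv2.imwrite("pics/w2.png",a);P=cloud("wrist",d)
m=(d>0)&(abs(P[...,0]-.49)<.13)&(abs(P[...,1]+.27)<.05)&(P[...,2]>.034)&(P[...,2]<.06)
n,l,st,_=cv2.connectedComponentsWithStats(m.astype(np.uint8));i=1+st[1:,4].argmax()
p=P[l==i];print(len(p),np.percentile(p[:,2],99));r=cv2.minAreaRect(p[:,:2].astype(np.float32));print(r)
w,v=np.linalg.eigh(np.cov(p[:,:2].T));an=np.degrees(np.arctan2(*v[::-1,1]));print(p.mean(0),an)
an=(an+90)%180-90;x,y=r[0]
plan([(x,y,.10,an-90),(x,y,.017,an-90)])
```

```text
[ 0.4894178  -0.24807185  0.21952483] [-0.19487704  0.53748165  0.79983608  1.84295175 -0.46434856  0.95963276
 -0.85033731]
2842 0.04475631259337814
((0.4877053499221802, -0.27563464641571045), (0.019981425255537033, 0.14991727471351624), 84.29854583740234)
[ 0.49257091 -0.27551092  0.04149501] 174.30397951001484
(0.4877053499221802, -0.27563464641571045, 0.1, np.float64(-95.69602048998513)) [0.0034, 0.1405, 0.5987, -0.0002, 0.0004, 0.007]
(0.4877053499221802, -0.27563464641571045, 0.017, np.float64(-95.69602048998513)) [0.0, 0.0, 0.415, 0.0, 0.0, 0.0]
```

View pics/w2.png

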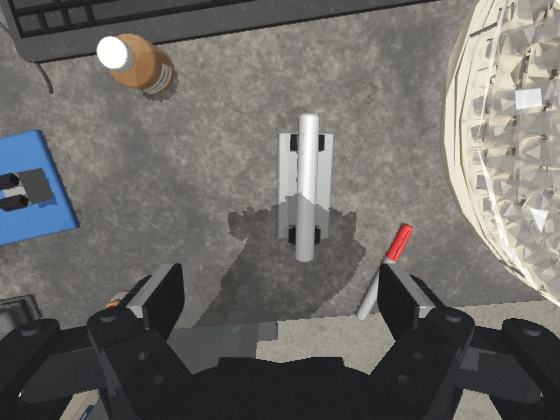

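The rod is clear at (306,187). Its measured outline is 20 x 149.9 mm, which matches the given size. I go down to it.

Emit:
step_arm:
  increments:
    - [0.003, 0.14, 0.6, 0, 0, 0.007, 85]
    - [0.003, 0.14, 0.6, 0, 0, 0.007, 85]
    - [0.003, 0.14, 0.6, 0, 0, 0.007, 85]
    - [0.003, 0.14, 0.6, 0, 0, 0.007, 85]

```text
clock: 4.12
tcp_pos: [0.488, -0.2765, 0.102]
ee_rot: [0.999, -0.05, 0.001, 0.0]
force: [-0.5, -0.1, 1.0]
grip_width: 0.0852
grip_force: 0.0
```

Run:
```python
from h import *
x,y,an=.4877,-.2756,-5.7
plan([(x,y,.017,an-90)])
```

```text
(0.4877, -0.2756, 0.017, -95.7) [-0.0029, -0.0043, 0.425, 0.0001, -0.0011, 0.0001]
```

Emit:
step_arm:
  increments:
    - [-0.002, -0.003, 0.42, 0, 0, 0, 50]
    - [-0.002, -0.003, 0.42, 0, 0, 0, 50]
    - [-0.002, -0.003, 0.42, 0, 0, 0, 40]
    - [-0.002, -0.003, 0.42, 0, 0, 0, 10]
    - [-0.002, -0.003, 0.42, 0, 0, 0, 10]
  grip_force: 40

```text
clock: 4.75
tcp_pos: [0.4883, -0.2746, 0.0184]
ee_rot: [0.999, -0.05, 0.001, -0.001]
force: [-0.3, 11.2, 13.4]
grip_width: 0.0182
grip_force: 38.6
```

Emit:
step_arm:
  increments:
    - [0, 0, 0, 0, 0, 0, 10]
    - [0, 0, 0, 0, 0, 0, 10]
    - [0, 0, 0, 0, 0, 0, 10]

```text
clock: 5.12
tcp_pos: [0.4883, -0.2746, 0.0184]
ee_rot: [0.999, -0.05, 0.001, -0.001]
force: [-0.2, 10.8, 12.5]
grip_width: 0.0185
grip_force: 38.6
```

Run:
```python
from h import *
plan([(.488,-.275,.17,-95.7),(.495,-.15,.19,-55),(.505,-.03,.19,-12),(.5099,.0515,.17,8)])
```

```text
(0.488, -0.275, 0.17, -95.7) [0.0005, 0.0003, -0.7582, -0.0015, -0.0017, -0.0005]
(0.495, -0.15, 0.19, -55) [-0.0272, -0.6254, -0.1, 0.0, 0.0, -0.4522]
(0.505, -0.03, 0.19, -12) [0.3851, -0.4628, 0.0, 0.0, 0.0, -0.4778]
(0.5099, 0.0515, 0.17, 8) [0.4037, -0.0608, 0.1, 0.0, 0.0, -0.2222]
```

Emit:
step_arm:
  increments:
    - [0, 0, -0.2, 0, 0, 0, 10]
    - [0, 0, -0.5, 0, 0, 0, 10]
    - [0, 0, -0.758, 0, 0, 0, 10]
    - [0, 0, -0.758, 0, 0, 0, 10]
  grip_force: 60

```text
clock: 5.62
tcp_pos: [0.4884, -0.277, 0.1726]
ee_rot: [0.999, -0.051, 0.004, 0.001]
force: [-0.2, -0.4, -3.4]
grip_width: 0.0182
grip_force: 59.0
```

Emit:
step_arm:
  increments:
    - [-0.005, -0.12, -0.02, 0, 0, -0.09, 10]
    - [-0.01, -0.25, -0.04, 0, 0, -0.18, 10]
    - [-0.016, -0.38, -0.06, 0, 0, -0.27, 10]
    - [-0.022, -0.5, -0.08, 0, 0, -0.36, 10]
    - [-0.027, -0.625, -0.1, 0, 0, -0.452, 10]

```text
clock: 6.25
tcp_pos: [0.4939, -0.1503, 0.1882]
ee_rot: [0.953, 0.302, 0.0, -0.0]
force: [-0.1, -0.6, -3.3]
grip_width: 0.0179
grip_force: 59.1
```

Emit:
step_arm:
  increments:
    - [0.077, -0.093, 0, 0, 0, -0.095, 10]
    - [0.154, -0.186, 0, 0, 0, -0.19, 10]
    - [0.231, -0.279, 0, 0, 0, -0.285, 10]
    - [0.308, -0.372, 0, 0, 0, -0.38, 10]
    - [0.385, -0.463, 0, 0, 0, -0.478, 10]

```text
clock: 6.88
tcp_pos: [0.5042, -0.0305, 0.1881]
ee_rot: [0.776, 0.63, 0.0, 0.0]
force: [0.0, -0.3, -1.9]
grip_width: 0.0178
grip_force: 59.1
```

Emit:
step_arm:
  increments:
    - [0.14, -0.02, 0.03, 0, 0, -0.08, 10]
    - [0.28, -0.04, 0.06, 0, 0, -0.16, 10]
    - [0.404, -0.061, 0.1, 0, 0, -0.222, 10]
    - [0.404, -0.061, 0.1, 0, 0, -0.222, 10]
    - [0.404, -0.061, 0.1, 0, 0, -0.222, 10]

```text
clock: 7.5
tcp_pos: [0.5094, 0.0497, 0.1677]
ee_rot: [0.658, 0.753, -0.0, 0.0]
force: [0.3, -0.5, -1.7]
grip_width: 0.0177
grip_force: 59.0
```

Run:
```python
from h import *
print(robot.state()["q"])
a,d=grab_frame("wrist");cv2.imwrite("pics/w3.png",a);P=cloud("wrist",d);s=robot.state();np.save("w3P.npy",P)
# rod in hand: points near z axis height tcp+.0156+-.012
z0=s["tcp_pos"][2]+.0156
th=np.radians(8);ex=np.array([np.cos(th),np.sin(th)]);ey=np.array([-ex[1],ex[0]])
q=P[...,:2]-[.5003,.1198];X=q@ex;Y=q@ey;Z=P[...,2]
m=(d>0)&(abs(X)<.018)&(Z>z0-.004)&(Z<z0+.013)&(Y<.03)&(Y>-.17)
print(m.sum(),Y[m].min(),Y[m].max(),Z[m].max())
for lo in np.arange(-.15,.02,.01):
    k=m&(Y>=lo)&(Y<lo+.01)
    if k.sum()>5: print(round(lo,3),k.sum(),X[k].min().round(4),X[k].max().round(4),np.percentile(Z[k],98).round(4))
c=[s["tcp_pos"][:2]-np.array([.5003,.1198])];print("tcp in stand",c@ex,c@ey,s["tcp_pos"][2],R.from_quat(s["ee_rot"]).as_matrix())
```

```text
[-0.42423759  0.44411797  0.27834126  1.96884951 -0.17321273  0.75132939
  0.09088238]
13266 -0.1090623927930948 0.0027037108318889004 0.19640583316489058
-0.11 363 -0.0111 0.0086 0.1931
-0.1 881 -0.0108 0.0085 0.1934
-0.09 925 -0.0105 0.0083 0.1939
-0.08 1010 -0.0102 0.008 0.194
-0.07 1736 -0.018 0.018 0.196
-0.06 1128 -0.0109 0.0088 0.1932
-0.05 1200 -0.0111 0.009 0.1932
-0.04 1275 -0.0109 0.009 0.1931
-0.03 1363 -0.011 0.0091 0.1931
-0.02 1445 -0.011 0.0091 0.1931
-0.01 1569 -0.011 0.0091 0.1932
0.0 371 -0.0106 0.009 0.1925
tcp in stand [-0.0006596] [-0.07094186] 0.16780735581678957 [[-1.34429080e-01  9.90923213e-01  9.12340035e-05]
 [ 9.90923115e-01  1.34429108e-01 -4.42059654e-04]
 [-4.50311679e-04  3.09802101e-05 -9.99999898e-01]]
```

View pics/w3.png

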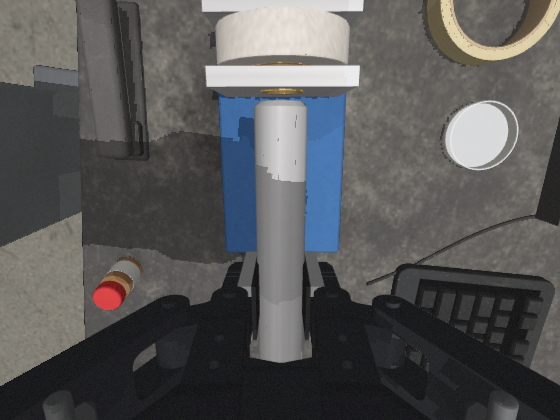

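The rod is level in the grip, about 1 mm off in x with its near end at stand y ≈ 3 mm. I lower it with those corrections.

Emit:
step_arm:
  increments:
    - [0.016, 0.005, 0.15, 0, 0, -0.003, 10]
    - [0.016, 0.005, 0.3, 0, 0, -0.003, 10]
    - [0.016, 0.005, 0.42, 0, 0, -0.003, 10]
    - [0.016, 0.005, 0.51, 0, 0, -0.003, 10]
    - [0.016, 0.005, 0.51, 0, 0, -0.003, 10]

```text
clock: 8.18
tcp_pos: [0.5096, 0.0526, 0.065]
ee_rot: [0.656, 0.755, -0.001, -0.0]
force: [0.8, 0.3, -1.2]
grip_width: 0.0183
grip_force: 59.1
```

```bash
cat >> h.py <<'E'
th=np.radians(8);ex=np.array([np.cos(th),np.sin(th)]);ey=np.array([-ex[1],ex[0]])
def stand(P):
    q=P[...,:2]-np.array([.5003,.1198]);return np.stack([q@ex,q@ey,P[...,2]],-1)
def tcp():
    s=robot.state();print("tcp stand",stand(np.array(s["tcp_pos"])).round(4),"F",np.round(s["force"],1),s["clock"]);M=R.from_quat(s["ee_rot"]).as_matrix();print("yaw",np.degrees(np.arctan2(M[1,1],M[0,1])).round(2));return s
def rod(zax):
    a,d=grab_frame("wrist");P=stand(cloud("wrist",d));X,Y,Z=P[...,0],P[...,1],P[...,2]
    m=(d>0)&(abs(X)<.016)&(abs(Z-zax-.005)<.008)&(Y>-.17)&(Y<.016)
    print("n",m.sum(),"Y",Y[m].min().round(4),Y[m].max().round(4))
    for lo in np.arange(-.15,.02,.02):
        k=m&(Y>=lo)&(Y<lo+.02)
        if k.sum()>20: print(round(lo,3),X[k].min().round(4),X[k].max().round(4),np.percentile(Z[k],98).round(4))
    return a
E
python3 - <<'E'
from h import *
tcp();rod(.08)
E
```

```text
tcp stand [-0.0002 -0.0678  0.065 ] F [ 0.8  0.3 -1.2] 8.175
yaw 8.0
n 13053 Y -0.1056 0.0059
-0.11 -0.0098 0.0098 0.0913
-0.09 -0.0101 0.0094 0.0916
-0.07 -0.0158 0.0156 0.0919
-0.05 -0.0102 0.0098 0.0913
-0.03 -0.0103 0.0098 0.0912
-0.01 -0.0103 0.0098 0.0912
```

Emit:
step_arm:
  increments:
    - [0, 0.001, 0.04, 0, 0, 0, 10]
    - [0, 0.001, 0.08, 0, 0, 0, 10]
    - [0, 0.001, 0.092, 0, 0, 0, 10]
    - [0, 0.001, 0.092, 0, 0, 0, 10]
  grip_force: 40

```text
clock: 8.72
tcp_pos: [0.5103, 0.0535, 0.0472]
ee_rot: [0.656, 0.755, -0.0, -0.0]
force: [0.4, -0.3, -1.8]
grip_width: 0.0184
grip_force: 59.1
```

Emit:
step_arm:
  increments:
    - [0, 0, 0, 0, 0, 0, 24]
    - [0, 0, 0, 0, 0, 0, 30]
    - [0, 0, 0, 0, 0, 0, 40]
    - [0, 0, 0, 0, 0, 0, 40]
    - [0, 0, 0, 0, 0, 0, 40]

```text
clock: 9.35
tcp_pos: [0.5103, 0.0535, 0.0473]
ee_rot: [0.656, 0.755, 0.0, 0.0]
force: [-0.0, 0.6, 0.7]
grip_width: 0.0402
grip_force: 0.0
```

Run:
```python
from h import *
tcp();rod(.062)
```

```text
tcp stand [ 0.0007 -0.067   0.0473] F [-0.   0.6  0.7] 9.35
yaw 8.08
n 12523 Y -0.1045 0.0083
-0.11 -0.01 0.0107 0.0721
-0.09 -0.0098 0.0101 0.0721
-0.07 -0.0099 0.0102 0.0721
-0.05 -0.0099 0.0102 0.0722
-0.03 -0.0098 0.0102 0.0721
-0.01 -0.01 0.0105 0.0722
```

The rod lies in both V-blocks: its top is at 72 mm, x is within 0.2 mm and its centre is at y ≈ -67 mm. Next I retreat and get the closed fingers behind it.

Emit:
step_arm:
  increments:
    - [0, 0, -0.2, 0, 0, 0, 40]
    - [0, 0, -0.4, 0, 0, 0, 40]
    - [-0.2, 0, -0.4, 0, 0, 0, 20]
    - [-0.45, -0.003, -0.4, 0, 0, -0.001, 0]
    - [-0.59, -0.003, -0.4, 0, 0, -0.001, 0]

```text
clock: 10.02
tcp_pos: [0.5263, -0.0659, 0.1275]
ee_rot: [0.656, 0.755, -0.0, 0.0]
force: [0.7, 0.4, 0.6]
grip_width: -0.0001
grip_force: 0.0
```

Emit:
step_arm:
  increments:
    - [0, 0, 0, 0, 0, 0, 0]
    - [0, 0, 0.1, 0, 0, 0, 0]
    - [0, 0, 0.28, 0, 0, 0, 0]
    - [0, 0, 0.33, 0, 0, 0, 0]
    - [0, 0, 0.33, 0, 0, 0, 0]

```text
clock: 10.65
tcp_pos: [0.5261, -0.063, 0.0613]
ee_rot: [0.655, 0.756, -0.0, -0.0]
force: [0.4, 0.4, 0.7]
grip_width: -0.0002
grip_force: 0.0
```

Run:
```python
from h import *
tcp();a=rod(.062);cv2.imwrite("pics/w4.png",a)
```

```text
tcp stand [ 1.000e-04 -1.846e-01  6.130e-02] F [0.4 0.4 0.7] 10.65
yaw 8.2
n 8976 Y -0.1438 -0.0739
-0.15 -0.0095 0.0102 0.0728
-0.13 -0.011 0.0115 0.0728
-0.11 -0.0113 0.0116 0.0729
-0.09 -0.0097 0.0104 0.0729
```

View pics/w4.png

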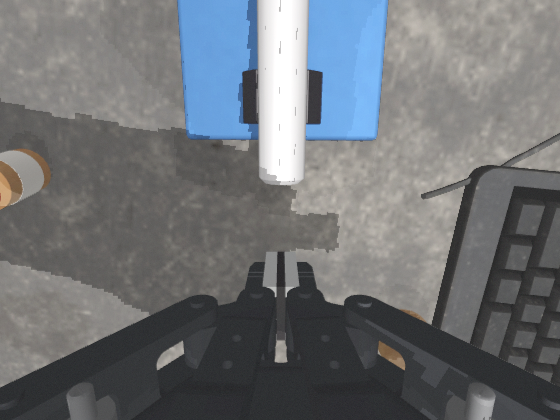

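The fingers are closed and lined up behind the rod's end face, which shows at (281,180). I start pushing gently.

Emit:
step_arm:
  increments:
    - [0.06, 0, 0, 0, 0, 0.002, 0]
    - [0.12, 0, 0, 0, 0, 0.002, 0]
    - [0.15, 0, 0, 0, 0, 0.002, 0]
    - [0.18, 0, 0, 0, 0, 0.002, 0]
    - [0.21, 0, 0, 0, 0, 0.002, 0]

```text
clock: 11.32
tcp_pos: [0.5205, -0.0219, 0.0615]
ee_rot: [0.656, 0.755, 0.0, 0.0]
force: [0.8, -2.8, 1.6]
grip_width: -0.0001
grip_force: 1.7
```

Emit:
step_arm:
  increments:
    - [0.03, 0, 0, 0, 0, 0, 0]
    - [0.06, 0, 0, 0, 0, 0, 0]
    - [0.09, 0, 0, 0, 0, 0, 0]
    - [0.12, 0, 0, 0, 0, 0, 0]
    - [0.12, 0, 0, 0, 0, 0, 0]

```text
clock: 11.95
tcp_pos: [0.5168, 0.0027, 0.0612]
ee_rot: [0.656, 0.755, 0.0, -0.0]
force: [-0.1, 1.1, 1.0]
grip_width: -0.0003
grip_force: 0.0
```

Run:
```python
from h import *
tcp();rod(.062)
```

```text
tcp stand [ 0.     -0.1182  0.0612] F [-0.1  1.1  1. ] 11.95
yaw 8.04
n 12312 Y -0.1136 -0.0071
-0.13 -0.014 0.0131 0.0748
-0.11 -0.0115 0.0098 0.0738
-0.09 -0.01 0.0101 0.0721
-0.07 -0.0099 0.0101 0.0721
-0.05 -0.0099 0.0101 0.0721
-0.03 -0.0099 0.0117 0.0722
-0.01 -0.0102 0.0098 0.0694
```

Emit:
step_arm:
  increments:
    - [0.03, 0, 0, 0, 0, 0, 0]
    - [0.06, 0, 0, 0, 0, 0, 0]
    - [0.09, 0, 0, 0, 0, 0, 0]
    - [0.12, 0, 0, 0, 0, 0, 0]
    - [0.15, 0, 0, 0, 0, 0, 0]

```text
clock: 12.62
tcp_pos: [0.5128, 0.0321, 0.0613]
ee_rot: [0.656, 0.755, -0.0, 0.0]
force: [0.4, -1.5, -0.9]
grip_width: -0.0001
grip_force: 1.0
```

Run:
```python
from h import *
tcp();rod(.062)
```

```text
tcp stand [ 0.0001 -0.0886  0.0613] F [ 0.4 -1.5 -0.9] 12.625
yaw 8.0
n 11509 Y -0.0828 0.016
-0.09 -0.0135 0.0133 0.0747
-0.07 -0.0098 0.0102 0.0721
-0.05 -0.0098 0.0102 0.0721
-0.03 -0.0098 0.0101 0.0722
-0.01 -0.0115 0.0109 0.0721
0.01 -0.0098 0.0099 0.0721
```

Emit:
step_arm:
  increments:
    - [0.035, 0, 0, 0, 0, 0, 0]
    - [0.07, 0, 0, 0, 0, 0, 0]
    - [0.105, 0, 0, 0, 0, 0, 0]
    - [0.14, 0, 0, 0, 0, 0, 0]
    - [0.175, 0, 0, 0, 0, 0, 0]

```text
clock: 13.3
tcp_pos: [0.5079, 0.0667, 0.0613]
ee_rot: [0.656, 0.755, 0.0, 0.0]
force: [0.6, -3.1, 1.2]
grip_width: 0.0001
grip_force: 1.6
```

Emit:
step_arm:
  increments:
    - [0.01, 0, 0, 0, 0, 0, 0]
    - [0.015, 0, 0, 0, 0, 0, 0]
    - [0.02, 0, 0, 0, 0, 0, 0]

```text
clock: 13.68
tcp_pos: [0.5073, 0.0701, 0.0613]
ee_rot: [0.656, 0.755, -0.0, -0.0]
force: [0.3, -2.4, 0.4]
grip_width: 0.0003
grip_force: 1.2
```

Run:
```python
from h import *
tcp();rod(.062)
```

```text
tcp stand [ 0.0001 -0.0502  0.0613] F [ 0.3 -2.4  0.4] 13.675
yaw 7.97
n 6187 Y -0.0451 0.0158
-0.05 -0.0139 0.0132 0.0746
-0.03 -0.0096 0.0102 0.0724
-0.01 -0.0104 0.0108 0.072
0.01 -0.0096 0.0099 0.072
```

Still moving at about 2 N. I take small steps until the stop shows in the force.

Emit:
step_arm:
  increments:
    - [0.005, 0, 0, 0, 0, 0, 0]
    - [0.01, 0, 0, 0, 0, 0, 0]
    - [0.015, 0, 0, 0, 0, 0, 0]
    - [0.015, 0, 0, 0, 0, 0, 0]

```text
clock: 14.22
tcp_pos: [0.5069, 0.0734, 0.0613]
ee_rot: [0.656, 0.755, -0.0, -0.0]
force: [-0.5, -0.7, 0.3]
grip_width: -0.0003
grip_force: 0.3
```

Emit:
step_arm:
  increments:
    - [0.005, 0, 0, 0, 0, 0, 0]
    - [0.01, 0, 0, 0, 0, 0, 0]
    - [0.01, 0, 0, 0, 0, 0, 0]

```text
clock: 14.6
tcp_pos: [0.5067, 0.0746, 0.0613]
ee_rot: [0.656, 0.754, -0.0, 0.0]
force: [0.3, -5.4, 0.5]
grip_width: -0.0002
grip_force: 2.9
```

Emit:
step_arm:
  increments:
    - [0.005, 0, 0, 0, 0, 0, 0]
    - [0.01, 0, 0, 0, 0, 0, 0]
    - [0.01, 0, 0, 0, 0, 0, 0]

```text
clock: 14.98
tcp_pos: [0.5066, 0.0748, 0.0613]
ee_rot: [0.657, 0.754, -0.001, 0.001]
force: [1.7, -16.8, -0.0]
grip_width: 0.0002
grip_force: 8.3
```

The rod has stalled at the expected depth with 17 N, so it is home. I back off, lift clear and check.

Emit:
step_arm:
  increments:
    - [-0.05, 0, 0, 0, 0, 0, 0]
    - [-0.15, 0, 0, 0, 0, 0, 0]
    - [-0.3, 0, -0.2, 0, 0, 0, 0]
    - [-0.4, 0, -0.5, 0, 0, 0, 0]
    - [-0.4, 0, -0.7, 0, 0, 0, 0]

```text
clock: 15.6
tcp_pos: [0.5179, -0.0037, 0.2038]
ee_rot: [0.657, 0.754, 0.001, 0.001]
force: [0.4, 0.6, -0.4]
grip_width: -0.0
grip_force: 0.0
```

Emit:
step_arm:
  increments:
    - [0, 0, 0, 0, 0, 0, 0]
    - [0, 0, 0, 0, 0, 0, 0]

```text
clock: 15.85
tcp_pos: [0.5173, -0.0018, 0.2009]
ee_rot: [0.656, 0.755, -0.0, -0.0]
force: [-0.7, 0.4, -0.0]
grip_width: 0.0002
grip_force: 0.0
```

Run:
```python
from h import *
tcp();a=rod(.062);cv2.imwrite("pics/w5.png",a)
a,d=grab_frame("top");P=stand(cloud("top",d));X,Y,Z=P[...,0],P[...,1],P[...,2]
for lo,hi in((.034,.056),(.076,.098)):
    m=(Y>lo)&(Y<hi)&(abs(X)<.05)&(Z>.1)&(Z<.12);print(m.sum(),X[m].mean(),Z[m].max())
for q in ["amber_bottle","vial","beaker"]: print(q,[np.round(r["position"],3) for r in spot_in("top",q)][:1])
```

```text
tcp stand [-1.000e-04 -1.227e-01  2.009e-01] F [-0.7  0.4 -0. ] 15.85
yaw 8.02
n 1850 Y -0.0365 0.016
-0.05 -0.0097 0.0089 0.0718
-0.03 -0.0096 0.0096 0.0721
-0.01 -0.0095 0.0094 0.0717
0.01 -0.0093 0.0092 0.0716
227 -0.0007576052753324572 0.11140884660412075
222 -0.001036198688346131 0.10982108487032465
amber_bottle [array([0.486, 0.161, 0.1  ])]
vial []
beaker [array([0.654, 0.341, 0.028])]
```

View pics/w5.png

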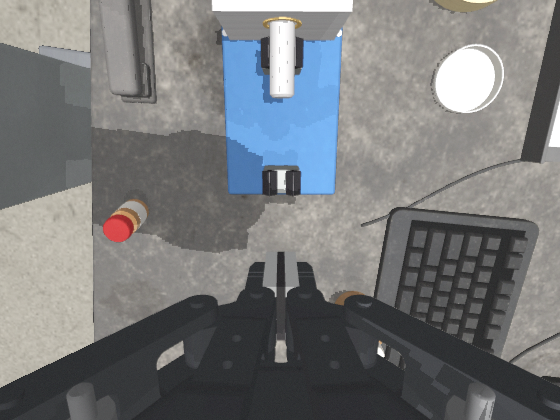

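The rod's outer end, at (281,95), measures stand y = -36.5 mm against an expected -36 mm. Both rolls are in place and the robot touches nothing, so I hand in.

```bash
python3 -c "
from station import robot
print(robot.close_job())"
```

```text
the job is handed in; nothing more can be done
None
```

The rod is fully home through all three bores and both rolls, and the job is handed in; the rolls are in place, the bottle, vial and beaker were never touched, and no verdict was returned.

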